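Sweep the jar lids into the tray

TASK

With the closed fingers, gently sweep the three loose steel jar lids along the worktop into the open-fronted sweep tray, until each lies flat and wholly inside it. Only push the lids, never pinch, squeeze or lift them, and leave the round pastry cutter (an open steel ring) that stands close by them, the drink can and the two small bottles where they stand.

Things in the scene. Friction and masses are not known exactly. Their poses are not given: they have to be found in the camera images.
- sweep_tray: Grey dustpan-like tray, fixed. Origin: centre of its floor, at worktop height. Its own -y side is the open mouth (turned up to 0.15 rad from world). Floor 140 mm in x, 150 mm in y (mouth edge y=-75, back wall y=+75), 2 mm thick. Before the mouth a 20 mm bevelled lip (y -95 to -75) rises to it. Side and back walls 4 mm thick, 24 mm high (rim 6 mm wide). Handle loop 26 mm behind the back wall.
- small_lid: The smallest of three flat round steel screw-on jar lids lying loose on the worktop: diameter 32 mm, 14 mm high, solid disc with knurled rim, about 30 g; it slides flat when pushed, and slips sideways off a finger that is not behind its centre. Origin: centre of its underside, z up. The lids start in a rough row along y, in any order.
- medium_lid: The middle-sized of three flat round steel screw-on jar lids lying loose on the worktop: diameter 38 mm, 14 mm high, solid disc with knurled rim, about 30 g; it slides flat when pushed, and slips sideways off a finger that is not behind its centre. Origin: centre of its underside, z up. The lids start in a rough row along y, in any order.
- large_lid: The largest of three flat round steel screw-on jar lids lying loose on the worktop: diameter 44 mm, 14 mm high, solid disc with knurled rim, about 30 g; it slides flat when pushed, and slips sideways off a finger that is not behind its centre. Origin: centre of its underside, z up. The lids start in a rough row along y, in any order.
- pastry_cutter: Plain round steel pastry cutter, an open ring of 48 mm outer diameter, 42 mm inside, 30 mm tall, 80 g, standing loose close behind the lids; to be left alone. Origin: centre of its underside, z up. The worktop's front edge is at x = 0.39 m; at the back a boiler flap (x > 0.569 m for y < -0.13 m, 59 to 115 mm above the worktop) and a microwave handle (x > 0.556 m, y 0.12 to 0.16 m) limit the room.
- drink_can: Red-orange drink can, 66 mm diameter, 115 mm tall, standing at the robot's right; to be left alone. Origin: centre of its underside.
- dropper_bottle: Small amber glass bottle with black dropper cap, 33 mm diameter, 102 mm tall, at the back of the work area; to be left alone. Origin: centre of its underside.
- little_bottle: Little dark bottle with pink cap, 34 mm diameter, 80 mm tall, at the back of the work area; to be left alone. Origin: centre of its underside.
Mind the look-alikes: they are no part of the job. What is shaped like the large_lid but red is not meant.

How it is judged (in metres and radians):
At the end, for the whole second after the job is handed in: All three lids lie at rest wholly inside the tray: no part of a lid sticks out of the mouth edge of the floor by more than 3 mm, and the underside is less than 20 mm above the worktop (not on a wall). The pastry cutter, can and two bottles are within 20 mm of where they started (y of small_lid in the frame of sweep_tray between -0.062 and 0.062 m and x of small_lid in the frame of sweep_tray between -0.057 and 0.057 m and height (world z) of each of small_lid, medium_lid, large_lid below 0.02 m and linear speed of each of small_lid, medium_lid, large_lid below 0.02 m/s and y of medium_lid in the frame of sweep_tray between -0.059 and 0.059 m and x of medium_lid in the frame of sweep_tray between -0.054 and 0.054 m and y of large_lid in the frame of sweep_tray between -0.056 and 0.056 m and x of large_lid in the frame of sweep_tray between -0.051 and 0.051 m and distance of each of pastry_cutter, dropper_bottle, little_bottle, drink_can from where it was at the start of the episode below 0.02 m); the robot touches nothing.
It fails at once if a lid is lifted (its underside more than 20 mm above the worktop) (height (world z) of any of small_lid, medium_lid, large_lid above 0.02 m).
It fails at once if a lid is pinched or squeezed with the fingers (more than 25 N) (contact force between the fingers and small_lid above 25 N or contact force between the fingers and medium_lid above 25 N or contact force between the fingers and large_lid above 25 N).
It fails at once if the pastry cutter, drink can or a small bottle is shifted more than 20 mm or tipped (distance of any of pastry_cutter, dropper_bottle, little_bottle, drink_can from where it was at the start of the episode above 0.02 m or angle between any of pastry_cutter, dropper_bottle, little_bottle, drink_can's own z axis and vertical above 0.35 rad).
It also fails if it takes over 72 s, if anything falls off the work surface, if the arm or the gripper's body presses on something with over 40 N, if the wrist force passes 120 N, or if a joint passes its speed limit or range.

ROBOT

A 6-joint arm with a two-finger parallel gripper is mounted at the origin on a cart in front of the work surface, level with it; the furniture and walls round the work are solid. World frame = base frame: x ahead of the robot, y to its left, z up, the work surface at z = 0. Lengths are in m, angles in degrees, forces in N, time in s.
With the tool pointing down it reaches from about 0.375 to 0.925 m from the base axis. Payload 5.7 kg.
Tool frame: the origin (TCP) lies at the very end of the fingers, on their centre line; the grasp point (between the pads) lies 19 mm behind it; z points along the fingers, y is the line along which they close (so a half turn about z gives the same grasp; the last joint's range is limited). The gripper opens to 85 mm and grips with 20 to 120 N. Pads are 22 mm wide; open, the fingers measure 114 mm over their backs; the gripper's body (76 mm by 85 mm) begins 54 mm behind the grasp point. The pads swing forward as they close: fully open they stand 13 mm farther back than shut.
Start: joints at [-72.37, 20.558, 86.54, -0, 72.909, -6.595], TCP at [0.246, -0.547, 0.231] pointing down, gripper open.
Joint ranges: [-170.27, 170.27], [-57.76, 135], [12.27, 136.19], [-55.21, 235.2], [11.17, 155.16], [-170.74, 170.74]. Speed limits (degrees/s): [136.94, 136.94, 180, 180, 180, 180].

INTERFACE

Orientations are given as a 3x3 rotation matrix whose columns are the frame's x, y, z axes.
In Python, from cell import ctrl gives the robot as it stands.
- The arm moves only by the tool play_rows, never from a script. Its argument "plan" is one flat list of numbers, 5 for each row, row after row: the closure, from -1 (fully open) to 1 (shut), so that 0 is half open, then the shift along the tool's x, y, z in cm, then the turn about the tool's z in rad. In form: [fingers, dx, dy, dz, turn, fingers, dx, dy, dz, turn, ...]. A call has 1 to 10 rows; each row shifts and turns the commanded pose from where the row before left it, along the tool's axes as they then stand; what a row does not reach is not made up. A row lasts 1/8 s, in which the tool goes at most 62.5 mm and 10.7 degrees, less where a joint would pass 70% of its speed; a pose out of reach is approached as far as the arm can. A call is refused whole if a number of a shift passes 6.25 or a number of a turn 0.188, either way. A call with a gripper value outside its range is refused whole. The fingers move at their own pace and stop on an object; "force" is the grip in N (left out, the last holds). Time passes only in rows, so rows that do not move let the fingers close. It gives the time, the measured TCP pose, the force, the opening and the grip force at its end, in the units of the state.
- ctrl.get_obs(): the state, without advancing time (a new reading comes with each control period).
- ctrl.snapshot(name): name is "side" or "top"; returns a dict with "frame" (400x640x3 uint8, red, green, blue), "fx", "fy", "cx", "cy" (pixels), "dist_coeffs" ([k1, k2, p1, p2, k3] as OpenCV has them; the pictures are not rectified), "pose" (4x4, takes a point from camera to world coordinates). Camera axes: x right, y down, z forward; pixel columns grow to the right and rows downward; lengths in m; the calibration is good to about 2 mm. A picture is of the moment at which its call begins. There is no depth.
- ctrl.finish_job(): hands the job in; it is judged then, once.
Trained networks look in a picture, given as the dict that the camera call returned (one of the last four; its "shot" number tells which), for a name from the list of things; names that differ only in an ending like _2 or _b are one class to them, and where a whole thing is asked for, a point or a joint stands for the part that bears it (a point fixed in the world has none). Each returns a list of dicts, best first, with "p" (0 to 1); they miss things now and then, are a little off and sometimes report something else, mostly with a low value. They report only what shows in the picture. A call takes as long as a camera call. They do not tell look-alikes from the thing itself.
- ctrl.search_frame(picture, label): "xyz" ([x, y, z] in m, in world coordinates, good to about 4 mm: the middle of the surface that is visible of it).
The state is a dict: "t": time; "joint_pos": joint angles; "joint_velocities": joint speeds; "joint_torque": joint torques, N m; "tool_pos": TCP position; "tool_rot": TCP orientation; "wrist_force": force on the tool from outside, world axes, zero at the start; "ft_torque": the same for the moment, N m; "width": opening from 0.0 (shut) to 1.0 (fully open); "grasp_force": force on a finger pad.
Only numpy, scipy, OpenCV 4.12 (cv2) and the standard library are available. Lean on these libraries where they do the work, as an engineer would, in place of code of your own. Each camera call takes 0.05 s, during which the arm holds its last target. There are 200 camera calls.

## Working session

There is one attempt and no reset: what is moved stays moved. The work goes in short steps, Python scripts to look and compute and a tool call to move; the robot and the scene stay as the last step left them, time stands still between calls to the robot, and variables do not carry over. Pictures are saved under pics/ and viewed, at most 10 in all, crops included, and the job is handed in when it is done.

Besides the shell and the picture viewer there is one more tool, called after "Emit:" as name(argument=value, ...) on one line, values as JSON. play_rows: Moves the arm, as the interface text tells. Its arguments: {"type":"object","properties":{"plan":{"type":"array"},"force":{"type":"number"}},"required":["plan"]}

```bash
mkdir -p pics; cat > h.py <<'E'
from cell import ctrl
import numpy as np, cv2
def px2w(s,uv,z):
    K=np.array([[s["fx"],0,s["cx"]],[0,s["fy"],s["cy"]],[0,0,1]]);P=np.array(s["pose"])
    n=cv2.undistortPoints(np.array(uv,float).reshape(-1,1,2),K,np.array(s["dist_coeffs"])).reshape(-1,2)
    d=np.c_[n,np.ones(len(n))]@P[:3,:3].T
    return P[:3,3]+d*((z-P[2,3])/d[:,2])[:,None]
def save(s,name): cv2.imwrite("pics/"+name,s["frame"][:,:,::-1])
E
python3 - <<'E'
from h import *
np.set_printoptions(precision=3,suppress=True)
for c in("top","side"):
    s=ctrl.snapshot(c);save(s,c+"0.png");print(c,np.array(s["pose"]))
    for l in "sweep_tray small_lid medium_lid large_lid pastry_cutter drink_can dropper_bottle little_bottle".split():
        for d in ctrl.search_frame(s,l)[:4]: print(l,np.round(d["xyz"],3),round(d["p"],2))
o=ctrl.get_obs();print(o["tool_pos"],o["tool_rot"],o["t"],o["width"])
E
```

```text
top [[ 0.028 -0.995  0.093  0.433]
 [-1.    -0.028 -0.005 -0.124]
 [ 0.008 -0.093 -0.996  1.048]
 [ 0.     0.     0.     1.   ]]
sweep_tray [0.49  0.235 0.002] 0.76
small_lid [ 0.455 -0.12   0.012] 0.47
medium_lid [ 0.459 -0.228  0.016] 0.52
large_lid [0.461 0.01  0.016] 0.67
large_lid [ 0.458 -0.363  0.017] 0.46
pastry_cutter [ 0.544 -0.237  0.026] 0.68
drink_can [ 0.506 -0.459  0.106] 0.8
dropper_bottle [ 0.595 -0.024  0.058] 0.44
little_bottle [ 0.59  -0.074  0.054] 0.58
side [[-0.963 -0.166  0.214  0.306]
 [-0.27   0.513 -0.815  0.625]
 [ 0.025 -0.842 -0.539  0.546]
 [ 0.     0.     0.     1.   ]]
sweep_tray [0.492 0.248 0.004] 0.73
small_lid [ 0.456 -0.112  0.01 ] 0.56
small_lid [0.459 0.022 0.015] 0.26
medium_lid [ 0.457 -0.219  0.016] 0.48
large_lid [0.491 0.247 0.003] 0.57
large_lid [0.461 0.019 0.01 ] 0.5
large_lid [ 0.453 -0.361  0.015] 0.46
pastry_cutter [ 0.54  -0.226  0.021] 0.67
drink_can [ 0.507 -0.446  0.071] 0.96
dropper_bottle [ 0.6   -0.013  0.048] 0.79
little_bottle [ 0.59  -0.066  0.046] 0.66
[ 0.246 -0.547  0.231] [[ 0.912  0.41  -0.   ]
 [ 0.41  -0.912  0.   ]
 [-0.    -0.    -1.   ]] 0.9 1.0023673264105952
```

View pics/top0.png

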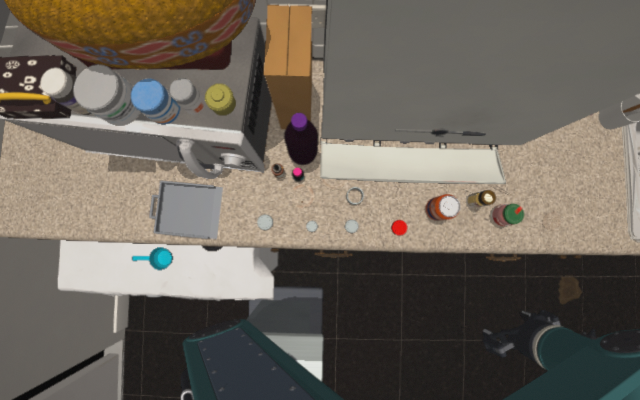

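View pics/side0.png

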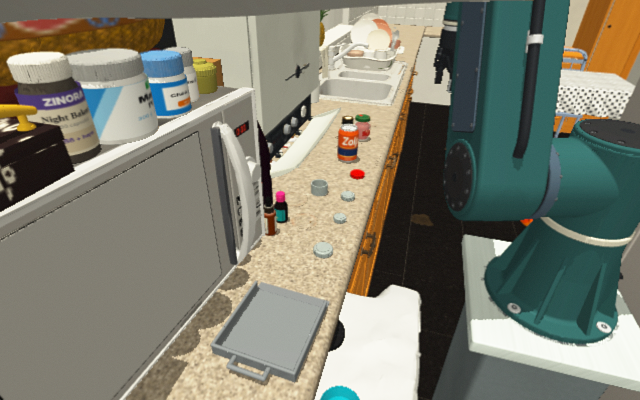

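Top view: tray at (188,210), mouth to the right. Large lid is at (265,222), small at (311,226), medium at (351,226), and the red look-alike at (400,228). Cutter ring is at (355,197). Next I refine the lids and the tray corners.

```bash
python3 - <<'E'
from h import *
np.set_printoptions(precision=4,suppress=True)
s=ctrl.snapshot("top");f=s["frame"]
hsv=cv2.cvtColor(f,cv2.COLOR_RGB2HSV);b=f.astype(int)
m=((b[:,:,2]-b[:,:,0])>3).astype(np.uint8)   # bluish grey vs. tan counter
m[:170]=0;m[240:]=0;m[:,:140]=0;m[:,420:]=0
n,l,st,c=cv2.connectedComponentsWithStats(m)
for i in range(1,n):
    if st[i,4]>25: print(st[i],c[i],px2w(s,[c[i]],0.012)[0])
i=1+np.argmax(st[1:,4]);cn=max(cv2.findContours((l==i).astype(np.uint8),0,1)[0],key=len)
print(cv2.minAreaRect(cn),px2w(s,cv2.boxPoints(cv2.minAreaRect(cn)),0.01))
cv2.imwrite("pics/crop.png",cv2.resize(f[170:245,145:345,::-1],None,fx=4,fy=4,interpolation=cv2.INTER_CUBIC))
E
```

```text
[167 195  12  28 104] [172.6058 208.5577] [0.4897 0.2738 0.012 ]
[204 197   7  14  42] [207.0238 204.119 ] [0.5051 0.176  0.012 ]
[192 218   8  16  56] [195.7321 225.3036] [0.4447 0.2049 0.012 ]
((172.49998474121094, 208.49998474121094), (8.727680206298828, 27.66860580444336), 21.801406860351562) [[0.4574 0.2995 0.01  ]
 [0.5311 0.2744 0.01  ]
 [0.5225 0.2503 0.01  ]
 [0.449  0.2756 0.01  ]]
```

View pics/crop.png

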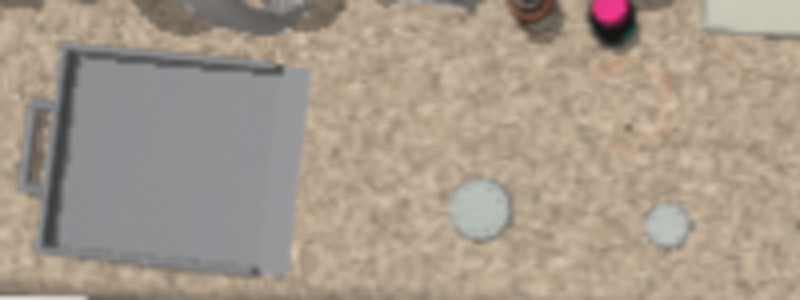

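Emit:
play_rows(plan=[1,0,0,0,-0.164,1,0,0,0,-0.164,1,0,0,0,-0.164,1,0,0,0,-0.164,1,0,0,0,-0.164,1,0,0,0,-0.164,1,0,0,0,-0.164,1,5,2,0,0,1,5,2,0,0,1,5,2,0,0], force=20)

```text
t: 2.2
tool_pos: [0.3066, -0.3958, 0.2313]
tool_rot: [[0.001, 1.0, 0.0], [1.0, -0.001, 0.0], [0.0, 0.0, -1.0]]
wrist_force: [-0.2, -1.3, 0.2]
width: 0.001
grasp_force: 0.0
```

```bash
python3 - <<'E'
from h import *
np.set_printoptions(precision=4,suppress=True)
s=ctrl.snapshot("top");f=s["frame"]
print("lids z14",px2w(s,[(265,222.1),(311.9,226.1),(351.5,226.5)],.014))
L=px2w(s,[(222.5,187.5),(216.7,238.7)],0);B=px2w(s,[(161.5,181.5),(155.2,232.2)],.024);print(L,B)
ml=L.mean(0)[:2];mb=B.mean(0)[:2];d=mb-ml;print("axis",d,np.linalg.norm(d),"yaw",np.arctan2(-d[0],d[1]), "edge yaw",np.arctan2(*(L[0]-L[1])[[1,0]]))
u=d/np.linalg.norm(d);print("centre",ml+u*.095, mb-u*.078)
# circle centroid for lids by brightness/hue
b=f.astype(int);m=((b[:,:,1]>=b[:,:,0])&(b.sum(2)>330)).astype(np.uint8);m[:215]=0;m[240:]=0;m[:,:240]=0;m[:,380:]=0
n,l,st,c=cv2.connectedComponentsWithStats(m)
for i in range(1,n):
    if st[i,4]>25: print(st[i],c[i],px2w(s,[c[i]],0.014)[0])
E
```

```text
lids z14 [[ 0.4594  0.0101  0.014 ]
 [ 0.4521 -0.1207  0.014 ]
 [ 0.4539 -0.2309  0.014 ]]
[[0.5547 0.1375 0.    ]
 [0.409  0.1468 0.    ]] [[0.5642 0.3061 0.024 ]
 [0.4217 0.3148 0.024 ]]
axis [0.0111 0.1683] 0.16868088956963126 yaw -0.06599152041481128 edge yaw -0.06387491807045291
centre [0.4881 0.2369] [0.4878 0.2326]
[258 215  15  15 176] [264.7216 221.8011] [0.4603 0.011  0.014 ]
[307 221  10  11  86] [311.5    225.7907] [ 0.4529 -0.1195  0.014 ]
[345 220  13  13 126] [351.2302 225.7937] [ 0.4559 -0.2301  0.014 ]
```

Emit:
play_rows(plan=[1,0,0,0,0.066,1,4.5,1.58,0,0,1,4.5,1.58,0,0,1,4.5,1.58,0,0,1,4.5,1.58,0,0,1,4.5,1.58,0,0,1,4.5,1.58,0,0,1,4.5,1.58,0,0,1,4.5,1.58,0,0,1,0,0,4,0])

```text
t: 3.5
tool_pos: [0.4603, -0.0444, 0.1935]
tool_rot: [[0.062, 0.998, 0.008], [0.998, -0.062, -0.001], [-0.001, 0.008, -1.0]]
wrist_force: [0.5, -1.1, -0.9]
width: 0.0
grasp_force: 0.0
```

Emit:
play_rows(plan=[1,0,0,4,0,1,0,0,4,0,1,0,0,4,0,1,0,0,3,0,1,0,0,0,0,1,0,0,0,0])

```text
t: 4.25
tool_pos: [0.4568, -0.0465, 0.0421]
tool_rot: [[0.066, 0.998, 0.001], [0.998, -0.066, -0.0], [-0.0, 0.001, -1.0]]
wrist_force: [-0.2, 0.5, 0.0]
width: -0.002
grasp_force: 0.0
```

```bash
cat > where.py <<'E'
from h import *
import sys
C=np.array([.488,.235]);u=np.array([.066,.9978]);v=np.array([.9978,-.066])
def tf(p): d=np.array(p[:2])-C; return np.round([d@v,d@u],4)
if __name__=="__main__":
    s=ctrl.snapshot("top");save(s,sys.argv[1]);f=s["frame"];b=f.astype(int)
    m=((b[:,:,1]>=b[:,:,0])&(b.sum(2)>330)).astype(np.uint8);m[:180]=0;m[241:]=0;m[:,:150]=0;m[:,380:]=0
    n,l,st,c=cv2.connectedComponentsWithStats(m)
    for i in range(1,n):
        if st[i,4]>40: print(st[i],tf(px2w(s,[c[i]],0.014)[0]))
    o=ctrl.get_obs();print("tcp",tf(o["tool_pos"]),o["tool_pos"],o["t"])
E
python3 where.py w1.png
```

```text
[ 150  184   72   55 2674] [-0.0021 -0.0077]
[306 221  11  11  91] [-0.0117 -0.3554]
[345 220  13  13 129] [-0.0013 -0.4658]
tcp [-0.0122 -0.283 ] [ 0.45718005 -0.04657242  0.04246203] 4.3
```

Emit:
play_rows(plan=[1,0,0,2,0,1,0,0,1.6,0,1,0,0,0,0,1,0,0,0,0])

```text
t: 4.8
tool_pos: [0.4569, -0.0465, 0.0064]
tool_rot: [[0.066, 0.998, 0.002], [0.998, -0.066, -0.0], [-0.0, 0.002, -1.0]]
wrist_force: [-0.9, -0.8, 0.1]
width: -0.001
grasp_force: 0.0
```

```bash
python3 - <<'E'
from h import *
s=ctrl.snapshot("side");cv2.imwrite("pics/s1.png",cv2.resize(s["frame"][140:380,200:400,::-1],None,fx=2.5,fy=2.5,interpolation=cv2.INTER_CUBIC))
print(ctrl.get_obs()["tool_pos"])
E
```

```text
[ 0.45696201 -0.04646764  0.00640052]
```

View pics/s1.png

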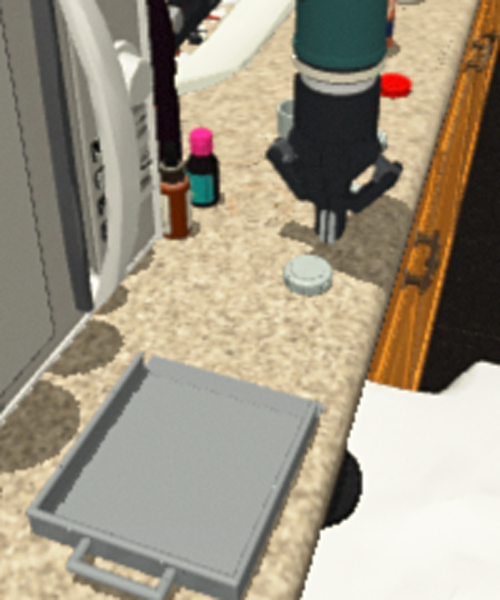

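Emit:
play_rows(plan=[1,1,0,0,0,1,0.8,0,0,0,1,0.6,0,0,0,1,0.7,0,0,0,1,0.8,0,0,0,1,0.9,0,0,0,1,1,0,0,0,1,1,0,0,0,1,1,0,0,0,1,0.7,0,0,0])

```text
t: 6.1
tool_pos: [0.4616, 0.0393, 0.0053]
tool_rot: [[0.065, 0.998, -0.0], [0.998, -0.065, 0.0], [0.0, -0.0, -1.0]]
wrist_force: [-0.1, 0.3, -0.4]
width: 0.002
grasp_force: 0.2
```

```bash
python3 where.py w2.png; python3 - <<'E'
from h import *
s=ctrl.snapshot("side");cv2.imwrite("pics/s2.png",cv2.resize(s["frame"][200:380,200:400,::-1],None,fx=2.5,fy=2.5,interpolation=cv2.INTER_CUBIC))
E
```

```text
[154 184  41  51 729] [0.0153 0.0448]
[193 184  29   8  85] [ 0.0667 -0.061 ]
[151 195   9  29  49] [-0.0008  0.0936]
[307 221  10  11  85] [-0.0117 -0.3562]
[345 220  13  13 127] [-0.0014 -0.4662]
tcp [-0.0134 -0.1965] [0.46165489 0.0397623  0.00531838] 6.15
```

View pics/s2.png

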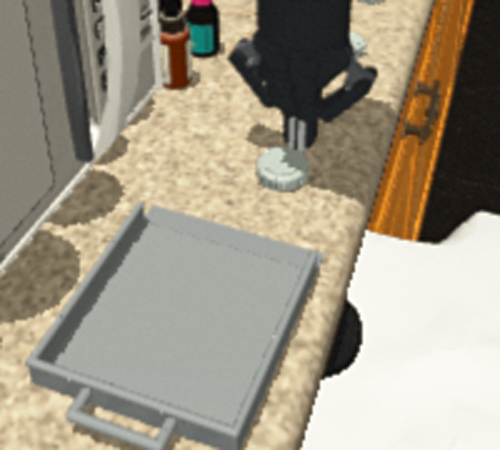

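Emit:
play_rows(plan=[1,0.8,0,-0.1,0,1,1,0,0,0,1,1,0,0,0,1,1,0,0,0,1,1,0,0,0,1,1,0,0,0,1,1,0,0,0,1,1,0,0,0,1,1,0,0,0,1,0.7,0,0,0])

```text
t: 7.45
tool_pos: [0.468, 0.1341, 0.0063]
tool_rot: [[0.066, 0.998, 0.0], [0.998, -0.066, 0.0], [0.0, 0.0, -1.0]]
wrist_force: [0.3, -0.2, 0.4]
width: 0.0
grasp_force: 0.2
```

```bash
cat > net.py <<'E'
from where import *
s=ctrl.snapshot("side");save(s,sys.argv[1])
for l in sys.argv[2:]:
    for d in ctrl.search_frame(s,l)[:3]: print(l,tf(d["xyz"]),round(d["xyz"][2],3),round(d["p"],2))
E
python3 net.py s3.png large_lid
```

```text
large_lid [-0.0126 -0.0619] 0.015 0.64
```

Emit:
play_rows(plan=[1,0.9,0,-0.05,0,1,1.1,0,0,0,1,1.2,0,0,0,1,1.2,0,0,0,1,1.2,0,0,0,1,1.2,0,0,0,1,1.2,0,0,0,1,1.2,0,0,0,1,1,0,0,0,1,0.8,0,0,0])

```text
t: 8.8
tool_pos: [0.4752, 0.2438, 0.0068]
tool_rot: [[0.066, 0.998, -0.0], [0.998, -0.066, 0.0], [0.0, -0.0, -1.0]]
wrist_force: [-0.1, 0.0, 0.4]
width: -0.001
grasp_force: 0.1
```

```bash
python3 net.py s4.png large_lid; python3 -c "
from where import *
print(tf(ctrl.get_obs()['tool_pos']))
import cv2
cv2.imwrite('pics/s4c.png',cv2.resize(cv2.imread('pics/s4.png')[140:380,200:400],None,fx=2,fy=2))"
```

```text
large_lid [-0.0124  0.049 ] 0.015 0.56
large_lid [ 0.01   -0.5947] 0.015 0.5
large_lid [0.007  0.0356] 0.0 0.3
[-0.0132  0.0081]
```

View pics/s4c.png

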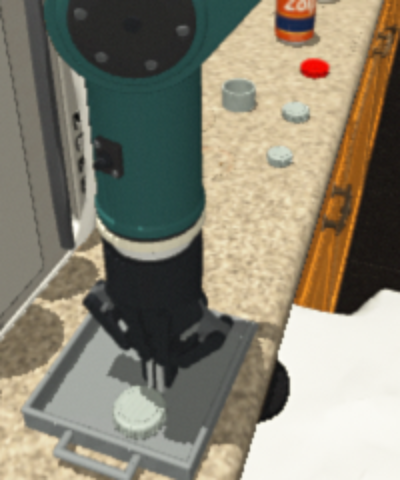

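Emit:
play_rows(plan=[1,-1,0,0,0,1,-1,0,-2.5,0,1,-1,0,-2.5,0,1,-5.4,0.15,0,0,1,-5.4,0,0,0,1,-5.4,0,0,0,1,-5.5,0,0,0,1,-5.5,0,0,0,1,-5.5,0,0,0,1,-5.4,0,0,0])

```text
t: 10.15
tool_pos: [0.4483, -0.1695, 0.0568]
tool_rot: [[0.067, 0.998, -0.0], [0.998, -0.067, 0.0], [0.0, -0.0, -1.0]]
wrist_force: [0.9, -0.6, -0.5]
width: -0.0
grasp_force: 0.0
```

Emit:
play_rows(plan=[1,0,0,0,0,1,0,0,0,0])

```text
t: 10.4
tool_pos: [0.4484, -0.1671, 0.0566]
tool_rot: [[0.068, 0.998, -0.001], [0.998, -0.068, 0.001], [0.001, -0.001, -1.0]]
wrist_force: [-0.6, -0.1, -0.1]
width: 0.003
grasp_force: 0.0
```

```bash
python3 where.py w5.png;python3 net.py s5.png large_lid small_lid medium_lid
```

```text
[ 155  184   67   54 2688] [-0.0031 -0.0111]
tcp [-0.013 -0.403] [ 0.44845048 -0.16631747  0.05661337] 10.45
medium_lid [-0.0048 -0.4566] 0.013 0.42
```

Emit:
play_rows(plan=[1,0,0.12,2,0,1,0,0,2,0,1,0,0,1,0,1,0,0,0,0,1,0.8,0,0,0,1,0.6,0,0,0,1,0.5,0,0,0,1,0.7,0,0,0,1,0.8,0,0,0,1,0.7,0,0,0])

```text
t: 11.9
tool_pos: [0.4535, -0.1257, 0.0069]
tool_rot: [[0.066, 0.998, 0.0], [0.998, -0.066, 0.0], [0.0, 0.0, -1.0]]
wrist_force: [0.1, 0.0, 1.1]
width: 0.002
grasp_force: 0.3
```

Emit:
play_rows(plan=[1,0.8,0,0,0,1,1,0,0,0,1,1,0,0,0,1,1,0,0,0,1,1,0,0,0,1,1,0,0,0,1,1,0,0,0,1,1,0,0,0,1,1,0,0,0,1,0.7,0,0,0])

```text
t: 13.15
tool_pos: [0.4597, -0.0308, 0.0068]
tool_rot: [[0.066, 0.998, -0.0], [0.998, -0.066, 0.0], [0.0, -0.0, -1.0]]
wrist_force: [-0.8, -0.5, 0.1]
width: -0.001
grasp_force: 0.2
```

```bash
python3 net.py s6.png large_lid small_lid; python3 -c "
from where import *
print(tf(ctrl.get_obs()['tool_pos']))
import cv2
cv2.imwrite('pics/s6c.png',cv2.resize(cv2.imread('pics/s6.png')[140:380,200:400],None,fx=2.5,fy=2.5))"
```

```text
large_lid [-0.0104  0.0486] 0.014 0.68
small_lid [-0.0123 -0.2301] 0.011 0.48
[-0.0107 -0.2674]
```

View pics/s6c.png

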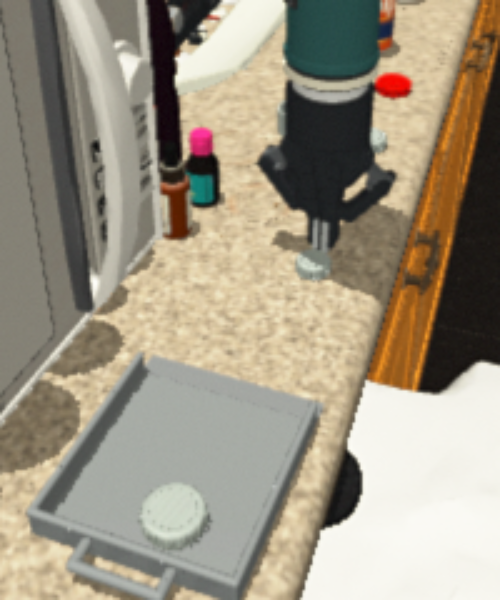

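The large lid lies flat at the back of the tray (174,515). The small lid (313,264) sits squarely in front of the fingers.

Emit:
play_rows(plan=[1,0.8,0,0,0,1,1,0,0,0,1,1,0,0,0,1,1,0,0,0,1,1,0,0,0,1,1,0,0,0,1,1,0,0,0,1,1,0,0,0,1,1,0,0,0,1,0.7,0,0,0])

```text
t: 14.55
tool_pos: [0.466, 0.064, 0.0068]
tool_rot: [[0.066, 0.998, -0.0], [0.998, -0.066, 0.0], [0.0, -0.0, -1.0]]
wrist_force: [-0.1, -0.3, 0.9]
width: -0.003
grasp_force: 0.1
```

```bash
python3 net.py s7.png large_lid small_lid
```

```text
large_lid [-0.0112  0.0466] 0.017 0.95
small_lid [-0.0138 -0.1369] 0.009 0.47
```

Emit:
play_rows(plan=[1,0.8,0,0,0,1,1,0,0,0,1,1,0,0,0,1,1,0,0,0,1,1,0,0,0,1,1,0,0,0,1,1,0,0,0,1,1,0,0,0,1,1,0,0,0,1,0.7,0,0,0])

```text
t: 15.95
tool_pos: [0.4724, 0.1588, 0.0069]
tool_rot: [[0.066, 0.998, 0.0], [0.998, -0.066, 0.0], [0.0, 0.0, -1.0]]
wrist_force: [-1.0, 0.8, 0.1]
width: 0.0
grasp_force: 0.1
```

Emit:
play_rows(plan=[1,0.8,0,0,0,1,1,0,0,0,1,1,0,0,0,1,1,0,0,0,1,0.8,0,0,0,1,0.5,0,0,0,1,0,0,0,0])

```text
t: 16.82
tool_pos: [0.4757, 0.2094, 0.0068]
tool_rot: [[0.065, 0.998, 0.0], [0.998, -0.065, 0.0], [0.0, 0.0, -1.0]]
wrist_force: [-0.4, -0.5, 0.7]
width: -0.002
grasp_force: 0.0
```

```bash
python3 net.py s8.png large_lid small_lid medium_lid; python3 -c "
from where import *
print(tf(ctrl.get_obs()['tool_pos']))"
```

```text
large_lid [-0.0143  0.0472] 0.011 0.6
large_lid [ 0.0098 -0.5935] 0.015 0.43
small_lid [-0.0129  0.0046] 0.01 0.76
medium_lid [-0.0019 -0.4558] 0.019 0.54
[-0.0107 -0.027 ]
```

Emit:
play_rows(plan=[1,-1,0,0,0,1,-2,0,-2.5,0,1,-4,0.2,-2.5,0,1,-6,0.2,0,0,1,-6,0.2,0,0,1,-6,0.2,0,0,1,-6,0.2,0,0,1,-6,0,0,0,1,-6,0,0,0,1,-5.8,0,0,0])

```text
t: 18.27
tool_pos: [0.4522, -0.2811, 0.0568]
tool_rot: [[0.067, 0.998, -0.0], [0.998, -0.067, 0.0], [0.0, -0.0, -1.0]]
wrist_force: [0.4, 0.5, -0.2]
width: -0.001
grasp_force: 0.0
```

Emit:
play_rows(plan=[1,0,0,0,0,1,0,0,0,0])

```text
t: 18.52
tool_pos: [0.4523, -0.2783, 0.0565]
tool_rot: [[0.068, 0.998, -0.001], [0.998, -0.068, 0.001], [0.001, -0.001, -1.0]]
wrist_force: [0.1, 0.5, 1.4]
width: -0.0
grasp_force: 0.0
```

```bash
python3 where.py w9.png
```

```text
[ 155  184   67   54 2695] [-0.003  -0.0111]
[345 220  13  13 122] [-0.001  -0.4653]
tcp [-0.0018 -0.5137] [ 0.45232903 -0.27749277  0.0564905 ] 18.575
```

Emit:
play_rows(plan=[1,0,0.07,2,0,1,0,0,2,0,1,0,0,1,0,1,0,0,0,0,1,0.8,0,0,0,1,0.6,0,0,0,1,0.5,0,0,0,1,0.7,0,0,0,1,0.8,0,0,0,1,0.8,0,0,0])

```text
t: 19.82
tool_pos: [0.4569, -0.2362, 0.0068]
tool_rot: [[0.066, 0.998, -0.0], [0.998, -0.066, 0.0], [0.0, -0.0, -1.0]]
wrist_force: [0.3, -0.5, 1.3]
width: -0.0
grasp_force: 0.3
```

Emit:
play_rows(plan=[1,0.8,0,0,0,1,1,0,0,0,1,1,0,0,0,1,1,0,0,0,1,1,0,0,0,1,1,0,0,0,1,1,0,0,0,1,1,0,0,0,1,1,0,0,0,1,0.7,0,0,0])

```text
t: 21.08
tool_pos: [0.4631, -0.1412, 0.0068]
tool_rot: [[0.066, 0.998, -0.0], [0.998, -0.066, 0.0], [0.0, -0.0, -1.0]]
wrist_force: [1.3, 0.3, 0.8]
width: 0.001
grasp_force: 0.2
```

```bash
python3 net.py s10.png medium_lid; python3 -c "
from where import *
print(tf(ctrl.get_obs()['tool_pos']))"
```

```text
medium_lid [-0.0024 -0.3385] 0.015 0.59
[-2.000e-04 -3.769e-01]
```

Emit:
play_rows(plan=[1,0.8,0,0,0,1,1,0,0,0,1,1,0,0,0,1,1,0,0,0,1,1,0,0,0,1,1,0,0,0,1,1,0,0,0,1,1,0,0,0,1,1,0,0,0,1,0.7,0,0,0])

```text
t: 22.42
tool_pos: [0.4694, -0.0464, 0.0068]
tool_rot: [[0.066, 0.998, -0.0], [0.998, -0.066, 0.0], [0.0, -0.0, -1.0]]
wrist_force: [-0.2, -0.5, -0.1]
width: -0.001
grasp_force: 0.2
```

```bash
python3 net.py s11.png medium_lid
```

```text
medium_lid [-0.001  -0.2432] 0.015 0.46
```

Emit:
play_rows(plan=[1,0.8,0,0,0,1,1,0,0,0,1,1,0,0,0,1,1,0,0,0,1,1,0,0,0,1,1,0,0,0,1,1,0,0,0,1,1,0,0,0,1,1,0,0,0,1,0.7,0,0,0])

```text
t: 23.78
tool_pos: [0.4757, 0.0483, 0.0068]
tool_rot: [[0.066, 0.998, -0.0], [0.998, -0.066, 0.0], [0.0, -0.0, -1.0]]
wrist_force: [-0.2, 0.0, -0.2]
width: 0.001
grasp_force: 0.1
```

```bash
python3 net.py s12.png medium_lid; python3 -c "
from where import *
print(tf(ctrl.get_obs()['tool_pos']))"
```

```text
medium_lid [-0.0014 -0.1502] 0.016 0.69
[ 1.000e-04 -1.871e-01]
```

TCP is at -0.187 and the target is -0.069, so 118 mm remain.

Emit:
play_rows(plan=[1,0.8,0,0,0,1,1,0,0,0,1,1,0,0,0,1,1,0,0,0,1,1,0,0,0,1,1,0,0,0,1,1,0,0,0,1,1,0,0,0,1,1,0,0,0,1,1,0,0,0])

```text
t: 25.12
tool_pos: [0.4822, 0.1461, 0.0068]
tool_rot: [[0.066, 0.998, 0.0], [0.998, -0.066, 0.0], [0.0, 0.0, -1.0]]
wrist_force: [-0.7, 0.3, 0.4]
width: 0.004
grasp_force: 0.1
```

Emit:
play_rows(plan=[1,0.9,0,0,0,1,0.6,0,0,0,1,0.5,0,0,0,1,0,0,0,0,1,-1,0,0,0,1,-2,0,0,0,1,-3,0,-3,0,1,-5,0,-5,0,1,-6,0,-5,0,1,-6,0,-5,0])

```text
t: 26.38
tool_pos: [0.4694, -0.0365, 0.1623]
tool_rot: [[0.066, 0.998, -0.0], [0.998, -0.066, -0.0], [-0.0, -0.0, -1.0]]
wrist_force: [0.4, -0.4, -0.8]
width: -0.001
grasp_force: 0.0
```

```bash
python3 net.py s13.png large_lid small_lid medium_lid pastry_cutter; python3 - <<'E'
from where import *
s=ctrl.snapshot("top");a=cv2.imread("pics/s13.png")[260:380,205:335]
t=s["frame"][170:245,145:285,::-1]
cv2.imwrite("pics/fin.png",np.vstack([cv2.resize(a,(520,300),interpolation=2),cv2.resize(t,(520,279),interpolation=2)]))
E
```

```text
large_lid [-0.0103  0.0485] 0.014 0.89
small_lid [-0.0107  0.0044] 0.012 0.85
medium_lid [-0.001 -0.033] 0.017 0.76
pastry_cutter [ 0.0857 -0.459 ] 0.019 0.62
```

View pics/fin.png

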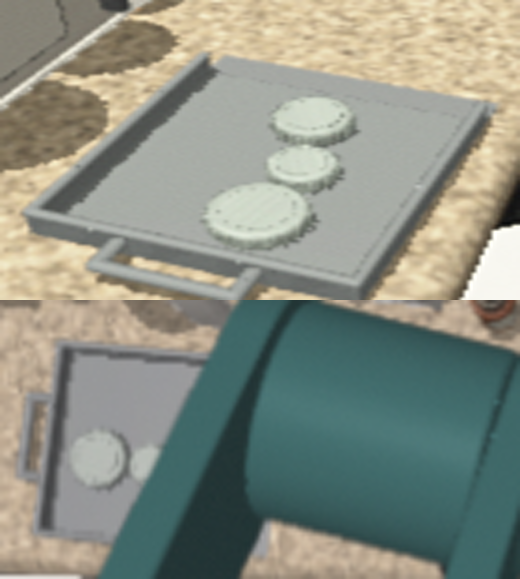

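All three lids lie flat inside: large at (258,215), small (303,167) and medium (312,120), all clear of the mouth. The cutter hasn't moved, so I'm handing the job in.

```bash
python3 -c "
from cell import ctrl
print(ctrl.finish_job())"
```

```text
the job is handed in; nothing more can be done
None
```

The job is handed in: all three lids lie flat inside the tray and the cutter hasn't moved; I didn't re-measure the can and bottles, and no verdict was returned.

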